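Tighten the water-filter cap with the click wrench

ROBOT

A 6-joint arm with a two-finger parallel gripper is mounted at the origin on a cart in front of the work surface, level with it; the furniture and walls round the work are solid. World frame = base frame: x ahead of the robot, y to its left, z up, the work surface at z = 0. Lengths are in m, angles in rad, forces in N, time in s.
With the tool pointing down it reaches from about 0.35 to 0.95 m from the base axis. Payload 17.4 kg.
Tool frame: the origin (TCP) lies at the very end of the fingers, on their centre line; the grasp point (between the pads) lies 19 mm behind it; z points along the fingers, y is the line along which they close (so a half turn about z gives the same grasp; the last joint's range is limited). The gripper opens to 93 mm and grips with 3 to 60 N. Pads are 15 mm wide; open, the fingers measure 128 mm over their backs; the gripper's body (75 mm by 188 mm) begins 65 mm behind the grasp point.
Start: joints at [1.113, 0.116, 1.442, -0, 1.584, -0.038], TCP at [0.275, 0.616, 0.189] pointing down, gripper open.
Joint ranges: [-2.83, 2.83], [-0.83, 2.19], [0.07, 2.5], [-1.14, 4.28], [0.01, 3], [-2.97, 2.97]. Speed limits (rad/s): [1.89, 1.89, 2.22, 3.14, 3.14, 3.14].

INTERFACE

Orientations are given as a unit quaternion [x, y, z, w].
In Python, from station import bot gives the robot as it stands.
- The arm moves only by the tool arm_command, never from a script. Its argument "increments" is a list of rows, each a list of 5 numbers: the shift along the tool's x, y, z in units of 25 mm (1.0 is 25 mm), then the turn about the tool's z in units of 6 degrees (1.0 is 6 degrees), then the opening, from 0 (shut) to 1 (fully open). A call has 1 to 10 rows; each row shifts and turns the commanded pose from where the row before left it, along the tool's axes as they then stand; what a row does not reach is not made up. A row lasts 1/12 s, in which the tool goes at most 41.7 mm and 7.16 degrees, less where a joint would pass 70% of its speed; a pose out of reach is approached as far as the arm can. A call is refused whole if a number of a shift passes 1 or a number of a turn 1, either way. A call with a gripper value outside its range is refused whole. The fingers move at their own pace and stop on an object; the grip force is fixed at half the most. Time passes only in rows, so rows that do not move let the fingers close. It gives the time, the measured TCP pose, the force, the opening and the grip force at its end, in the units of the state.
- bot.state(): the state, without advancing time (a new reading comes with each control period).
- bot.grab_frame(name): name is "scene" or "top" or "wrist"; returns a dict with "img" (400x640x3 uint8, red, green, blue), "K" (3x3 intrinsics, pixels), "origin" and "attitude" of the camera in the world. Camera axes: x right, y down, z forward; pixel columns grow to the right and rows downward; lengths in m; the calibration is good to about 2 mm. The wrist camera is an equidistant fisheye: a pixel r from the principal point sees the ray r / f radians off the axis. A picture is of the moment at which its call begins. There is no depth.
- bot.sign_off(): hands the job in; it is judged then, once.
Trained networks look in a picture, given as the dict that the camera call returned (one of the last four; its "shot" number tells which), for a name from the list of things; names that differ only in an ending like _2 or _b are one class to them, and where a whole thing is asked for, a point or a joint stands for the part that bears it (a point fixed in the world has none). Each returns a list of dicts, best first, with "confidence" (0 to 1); they miss things now and then, are a little off and sometimes report something else, mostly with a low value. They report only what shows in the picture. A call takes as long as a camera call.
- bot.boxes_of(picture, label): "point" ([column, row] in pixels, amid what is visible of it).
- bot.outline_of(picture, label): "mask" (400x640 bool, what is visible of it) and "point" ([column, row] in pixels, amid what is visible of it).
The state is a dict: "time_s": time; "q": joint angles; "joint_velocities": joint speeds; "joint_efforts": joint torques, N m; "position": TCP position; "tool_rot": TCP orientation; "wrist_force": force on the tool from outside, world axes, zero at the start; "ft_torque": the same for the moment, N m; "width": finger opening in m; "gripper_force": force on a finger pad.
Only numpy, scipy, OpenCV 4.12 (cv2) and the standard library are available. Lean on these libraries where they do the work, as an engineer would, in place of code of your own. Each camera call takes 0.05 s, during which the arm holds its last target. There are 200 camera calls.

TASK

Take the click wrench from the chopping board, set its toothed ring right down over the ribbed cap of the water filter and turn the handle clockwise (seen from above) until the wrench gives at its set torque. Stop turning as soon as it gives, because pushing on past that cracks the filter; then lift the wrench off and lay it flat on the board again. Leave the mug, the honey jar and the roll of tape where they are.

Things in the scene. Friction and masses are not known exactly. Their poses are not given: they have to be found in the camera images.
- wrench_grip (a point): Middle of the click wrench's black rubber handle (150 mm long, 24 wide, 30 high), half-way up, 15 mm above the wrench's flat underside: hold it here. Its z axis is up, x points along the wrench from handle to ring, y across the handle. The ring's centre is 160 mm ahead on +x. The wrench is 300 mm long, about 0.34 kg, its balance point 40 to 55 mm ahead of this point.
- wrench: The wrench; origin at the ring's centre on the underside, axes as wrench_grip. Breakaway: handle and toothed ring turn as one until the torque about the ring's centre is 1.6 N m (10 N across the handle at wrench_grip, less if the grip also twists it); then the handle runs on clockwise round the ring, torque rising only 1 N m per rad. 0.05 rad of give is the click; over 0.14 rad cracks the filter. Unloaded, it springs back.
- wrench_head (a point): Centre of the wrench's ring, half-way up (8 mm above the underside), axes as wrench_grip. Steel collar 101 mm outside, 16 mm high, underside level with the handle's; in it the dark toothed ring, 80 mm inside diameter, with 4 teeth (7 mm wide, 14 mm high, reaching in to 65 mm diameter) at 0, 90, 180, 270 degrees from the wrench's +x while nothing has given.
- pointer (a point): Tip region of the small dark pointer (5 mm wide) on top of the toothed ring, 50 mm from the ring's centre, 18.5 mm above the underside. It lies straight ahead on the wrench's +x until the breakaway gives, then moves towards the wrench's +y side: 2.5 mm at 0.05 rad of give, 7 mm at 0.14 rad.
- filter: The countertop water filter, fixed to the worktop: foot plate 130 x 130 x 10 mm, white canister, brass hose barbs out to 72 mm on either side at 70 mm height, flat round shoulder 104 mm in diameter, 100 mm above the worktop, on which the seated wrench's underside lies. Origin at the centre of its underside, z up.
- cap_centre (a point): Grey cap on the filter's vertical axis; this point is 8 mm above the shoulder (wrench_head coincides when seated), z up, x along one rib. Core 60 mm diameter, tapering to 42 mm at its top 26 mm above the shoulder. 8 ribs every 45 degrees, 7 mm wide, out to 74 mm diameter, tops 13 mm above the shoulder. Turns clockwise lightly (0.1 to 0.3 N m) by an unknown 0.1 to 0.35 rad, then is tight (dead stop).
- board: The wooden chopping board, fixed on the worktop, 217 x 366 x 16 mm (x, y, z); origin at the centre of its underside; its long side (y) runs roughly towards and away from the robot. The wrench lies on it at the start. Wrench teeth fit down between the cap's ribs in any of 8 positions; midway they have 10 degrees of play either way, on a rib the wrench stands 13 mm too high.
- mug: A bystander: blue and white mug, about 80 mm in diameter and 80 mm high; origin at the centre of its underside.
- honey: A bystander: honey jar with a lid, 60 mm in diameter, 86 mm high; origin at the centre of its underside.
- tape: A bystander: roll of tape lying flat, 104 mm in diameter, 25 mm high; origin at the centre of its underside.

How it is judged:
On the way, in this order (a step that is already met when the one before it is completed fails the run):
1. the wrench's ring is seated right down over the cap (horizontal distance between wrench_head and cap_centre below 0.008 m and z of wrench_head in the frame of cap_centre below 0.006 m and angle between wrench_grip's own z axis and vertical below 0.08 rad), for 0.2 s.
2. the handle has been turned until the breakaway joint gives, with the ring still seated on the cap (all of step 1 and y of pointer in the frame of wrench_grip above 0.0025 m), for 0.1 s.
At the end, for the whole second after the job is handed in: the wrench lies flat (within 0.06 rad) and still on the chopping board, underside on the board's top (its handle's middle 26 to 37 mm above the worktop, over the board within 100 mm of its long centre line and 190 mm of its centre), after it was seated on the cap and turned there until it gave (height (world z) of wrench_grip between 0.026 and 0.037 m and angle between wrench_grip's own z axis and vertical below 0.06 rad and x of wrench_grip in the frame of board between -0.1 and 0.1 m and horizontal distance between wrench_grip and board below 0.19 m and height (world z) of wrench_head below 0.032 m and linear speed of wrench below 0.02 m/s); the robot touches nothing.
It fails at once if the wrench is pushed on past the click (more than 0.14 rad of give): the filter cracks (y of pointer in the frame of wrench_grip above 0.007 m).
It fails at once if the mug is moved by more than 20 mm (distance of mug from where it was at the start of the episode above 0.02 m).
It fails at once if the honey jar is moved by more than 20 mm (distance of honey from where it was at the start of the episode above 0.02 m).
It fails at once if the roll of tape is moved by more than 20 mm (distance of tape from where it was at the start of the episode above 0.02 m).
It also fails if it takes over 61 s, if anything falls off the work surface, if the arm or the gripper's body presses on something with over 40 N, if the wrist force passes 120 N, or if a joint passes its speed limit or range.

## Working session

There is one attempt and no reset: what is moved stays moved. The work goes in short steps, Python scripts to look and compute and a tool call to move; the robot and the scene stay as the last step left them, time stands still between calls to the robot, and variables do not carry over. Pictures are saved under pics/ and viewed, at most 10 in all, crops included, and the job is handed in when it is done.

Besides the shell and the picture viewer there is one more tool, called after ">>>" as name(argument=value, ...) on one line, values as JSON. arm_command: Moves the arm, as the interface text tells. Its arguments: {"type":"object","properties":{"increments":{"type":"array","items":{"type":"array","items":{"type":"number"}}}},"required":["increments"]}

```bash
mkdir -p pics; ls
cat > h.py <<'E'
import numpy as np, cv2
from scipy.spatial.transform import Rotation as R
from station import bot
def att(p):
    a=np.array(p["attitude"],float)
    return a if a.shape==(3,3) else R.from_quat(a).as_matrix()
def ray(p,px,fish=False):
    K=np.array(p["K"]);v=np.array([(px[0]-K[0,2])/K[0,0],(px[1]-K[1,2])/K[1,1]])
    if fish:
        t=np.linalg.norm(v);d=np.r_[np.sin(t)*v/max(t,1e-9),np.cos(t)]
    else: d=np.r_[v,1]
    return att(p)@d
def onz(p,px,z,fish=False):
    d=ray(p,px,fish);o=np.array(p["origin"]);return o+d*(z-o[2])/d[2]
def proj(p,X,fish=False):
    K=np.array(p["K"]);c=att(p).T@(np.array(X)-p["origin"])
    if fish:
        r=np.hypot(c[0],c[1]);t=np.arctan2(r,c[2]);v=c[:2]/max(r,1e-9)*t
    else: v=c[:2]/c[2]
    return np.array([K[0,0]*v[0]+K[0,2],K[1,1]*v[1]+K[1,2]])
def save(p,n): cv2.imwrite("pics/"+n,p["img"][:,:,::-1])
def show(s=None):
    s=s or bot.state()
    print("t",round(s["time_s"],2),"p",np.round(s["position"],4),"rot",np.round(R.from_quat(s["tool_rot"]).as_matrix(),3).tolist(),"F",np.round(s["wrist_force"],1),"T",np.round(s["ft_torque"],2),"w",round(s["width"],4),"q",np.round(s["q"],3))
E
python3 - <<'E'
from h import *
show()
t=bot.grab_frame("top");save(t,"top.png")
print(t["origin"],att(t).round(3).tolist())
for n in ["wrench_grip","wrench_head","pointer","wrench","filter","cap_centre","board","mug","honey","tape"]:
    for f in ("boxes_of",):
        r=getattr(bot,f)(t,n)[:2]
        print(n,[(np.round(x["point"]),round(x["confidence"],2)) for x in r])
s=bot.grab_frame("scene");save(s,"scene.png");print(s["origin"])
E
```

```text
pics
t 0.0 p [0.275  0.6162 0.1885] rot [[-0.913, 0.408, -0.001], [0.408, 0.913, -0.001], [0.0, -0.001, -1.0]] F [ 0.8 -0.2 -0.3] T [-0.02 -0.02  0.01] w 0.0928 q [ 1.113  0.116  1.442  0.     1.584 -0.038]
[ 0.45174264 -0.03052787  1.27378948] [[0.028, -0.996, 0.087], [-0.999, -0.03, -0.014], [0.017, -0.086, -0.996]]
wrench_grip [(array([206., 196.]), 0.57)]
wrench_head [(array([434., 232.]), 0.64), (array([208., 200.]), 0.61)]
pointer [(array([220., 159.]), 0.67), (array([437., 229.]), 0.62)]
wrench [(array([206., 204.]), 0.74), (array([219., 158.]), 0.23)]
filter [(array([208., 167.]), 0.72), (array([312., 171.]), 0.7)]
cap_centre [(array([316., 164.]), 0.59)]
board [(array([216., 199.]), 0.66)]
mug [(array([436., 231.]), 0.97), (array([209., 158.]), 0.43)]
honey [(array([411., 189.]), 0.61)]
tape []
[-0.41172139 -0.62121009  0.58547093]
```

View pics/top.png

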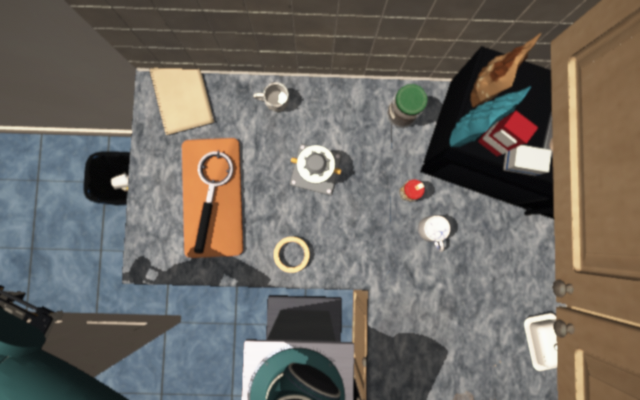

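View pics/scene.png

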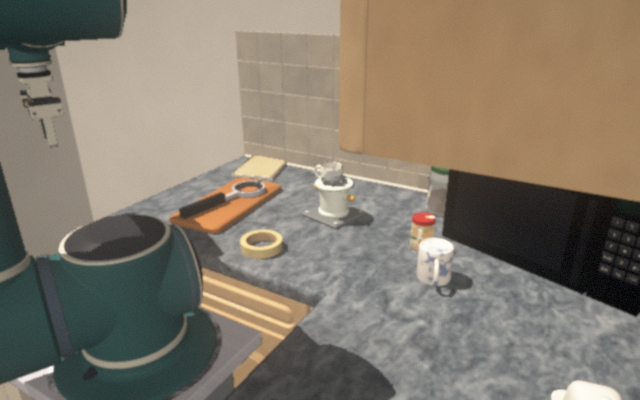

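The top picture shows the wrench on the board, with its ring at (215,168) and its black handle from (209,203) to (200,250). The filter cap is at (316,162), the tape at (292,254), the honey at (413,190) and the mug at (436,230).

Run:
```python
from h import *
t=bot.grab_frame("top")
g=t["img"].astype(int).sum(2)
# handle: dark pixels in board area
m=np.zeros((400,640),np.uint8);m[195:256,190:222]=(g[195:256,190:222]<130)
n,l,st,c=cv2.connectedComponentsWithStats(m);i=1+np.argmax(st[1:,4]);ys,xs=np.where(l==i);print(st[i],c[i])
(cx,cy),(w,h),a=cv2.minAreaRect(np.c_[xs,ys].astype(np.float32));print(cx,cy,w,h,a)
G=onz(t,(cx,cy),0.036);print("grip",G)
H=onz(t,(215,168),0.03);print("head",H, "dist",np.linalg.norm((H-G)[:2]),"ang",np.degrees(np.arctan2(*(H-G)[1::-1])))
print("cap",onz(t,(316,162),0.12)); print("tape",onz(t,(292,254),0.025)); print("board",onz(t,(213,197),0.016),"edges",onz(t,(183,197),.016),onz(t,(243,197),.016),onz(t,(213,138),.016),onz(t,(213,256),.016))
print("mug2",onz(t,(274,97),.08),"honey",onz(t,(413,190),.086))
for n in ("cap_centre","filter"):
  for r in bot.outline_of(t,n)[:2]:
    ys,xs=np.where(r["mask"]);print(n,r["confidence"],r["point"],xs.min(),xs.max(),ys.min(),ys.max())
cv2.imwrite("pics/c.png",cv2.resize(t["img"][130:270,170:360,::-1],None,fx=4,fy=4,interpolation=cv2.INTER_CUBIC))
```

```text
[194 204  19  50 426] [203.28638498 228.56338028]
203.35882568359375 228.13528442382812 9.219544410705566 50.436336517333984 12.52880859375
grip [0.46943912 0.28340534 0.036     ]
head [0.6461146  0.26006984 0.03      ] dist 0.17820990485277274 ang -7.524141144336975
cap [ 0.65711319 -0.03477351  0.12      ]
tape [0.40215301 0.02660963 0.025     ]
board [0.56193739 0.26495136 0.016     ] edges [0.55931513 0.35277708 0.016     ] [0.56456591 0.17691568 0.016     ] [0.73835037 0.2737251  0.016     ] [0.38968622 0.25638461 0.016     ]
mug2 [0.84841876 0.09055649 0.08      ] honey [ 0.59220402 -0.30933154  0.086     ]
cap_centre 0.69 [315.9, 162.7] 303 327 152 175
filter 0.66 [312.6, 171.4] 290 341 144 194
```

View pics/c.png

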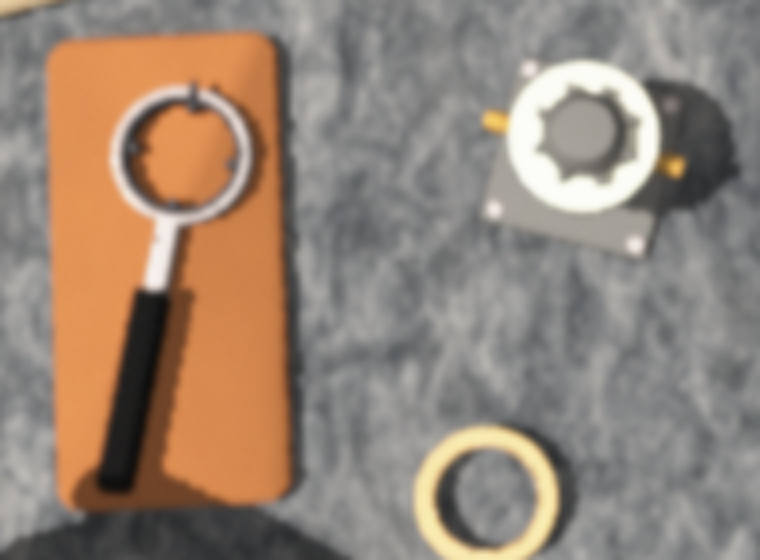

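>>> arm_command(increments=[[-1, -0.66, 0, 0, 1], [-1, -0.66, 0, 0, 1], [-1, -0.66, 0, 0, 1], [-1, -0.66, 0, 0, 1], [-1, -0.66, 0, 0, 1], [-1, -0.66, 0, 0, 1], [-1, -0.66, 0, 0, 1], [-1, -0.66, 0, 0, 1], [-1, -0.66, 0, 0, 1], [-1, -0.66, 0, 0, 1]])

```text
time_s: 1.58
position: [0.4367, 0.3625, 0.1894]
tool_rot: [0.208, 0.978, 0.0, 0.0]
wrist_force: [-0.7, 1.1, -0.3]
width: 0.0933
gripper_force: 0.0
```

>>> arm_command(increments=[[-1, -0.72, 0, 0, 1], [-1, -0.72, 0, 0, 1], [-1, -0.72, 0, 0, 1], [-0.2, 0, 0, -0.9, 1], [0, 0, 0, -0.9, 1], [0, 0, 0, -0.9, 1], [0, 0, 0, 0, 1], [0, 0, 0, 0, 1]])

```text
time_s: 2.25
position: [0.4872, 0.2819, 0.1893]
tool_rot: [0.07, 0.998, 0.0, 0.0]
wrist_force: [-0.4, -0.2, 0.8]
width: 0.0927
gripper_force: 0.0
```

Run:
```python
from h import *
show()
w=bot.grab_frame("wrist");save(w,"w1.png");print(w["K"],w["origin"],att(w).round(3).tolist())
for n in ["wrench_grip","wrench_head","pointer","wrench","cap_centre"]:
    print(n,[(np.round(x["point"]),round(x["confidence"],2)) for x in bot.boxes_of(w,n)[:2]])
```

```text
t 2.25 p [0.4872 0.2819 0.1893] rot [[-0.99, 0.14, 0.0], [0.14, 0.99, 0.0], [-0.0, 0.0, -1.0]] F [-0.4 -0.2  0.8] T [ 0.05 -0.02  0.03] w 0.0927 q [ 0.479 -0.129  1.685  0.     1.585 -0.952]
[[309.70691629   0.         323.46378965]
 [  0.         309.70691629 199.6969692 ]
 [  0.           0.           1.        ]] [0.41512487 0.29112806 0.38507652] [[0.14, 0.955, 0.262], [0.99, -0.135, -0.036], [0.001, 0.264, -0.964]]
wrench_grip [(array([326., 206.]), 0.64)]
wrench_head [(array([326., 208.]), 0.79)]
pointer [(array([327., 276.]), 0.7)]
wrench [(array([328., 204.]), 0.61)]
cap_centre [(array([  9., 234.]), 0.22)]
```

View pics/w1.png

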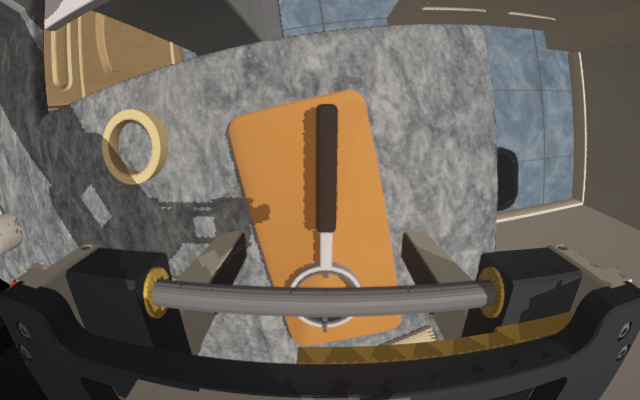

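Wrist picture: the handle runs from (327,105) to (326,232), nearly parallel to the tool's x axis. The ring is around (325,295) and the pointer tip at (325,323), both between the open fingers.

Run:
```python
from h import *
w=bot.grab_frame("wrist")
s=bot.state();T=R.from_quat(s["tool_rot"]).as_matrix();p=np.array(s["position"])
for n,px,z in [("hback",(327,105),.046),("hfront",(326,232),.046),("ringL",(290,293),.032),("ringR",(361,293),.032),("ringbot",(325,328),.032),("ringtop",(326,264),.032),("pointer",(325,323),.0345)]:
    X=onz(w,px,z,True);print(n,X.round(4),"tool",(T.T@(X-p)).round(4))
```

```text
hback [0.4027 0.297  0.046 ] tool [0.0858 0.0032 0.1433]
hfront [0.5463 0.2761 0.046 ] tool [-0.0594  0.0023  0.1433]
ringL [0.6328 0.2159 0.032 ] tool [-0.1534 -0.0455  0.1573]
ringR [0.6461 0.31   0.032 ] tool [-0.1536  0.0496  0.1573]
ringbot [0.699  0.2541 0.032 ] tool [-0.2137  0.0015  0.1573]
ringtop [0.5953 0.2696 0.032 ] tool [-0.1088  0.0026  0.1573]
pointer [0.6878 0.2556 0.0345] tool [-0.2024  0.0014  0.1548]
```

>>> arm_command(increments=[[0, 0.1, 1, 0, 1], [0, 0, 1, 0, 1], [0, 0, 1, 0, 1], [0, 0, 1, 0, 1], [0, 0, 1, 0, 1], [0, 0, 1, 0, 1], [0, 0, 0.74, 0, 1], [0, 0, 0, 0, 1], [0, 0, 0, 0, 0]])

```text
time_s: 3.35
position: [0.4872, 0.2843, 0.0205]
tool_rot: [0.069, 0.998, -0.0, -0.001]
wrist_force: [0.7, 1.3, 0.6]
width: 0.0898
gripper_force: 0.0
```

>>> arm_command(increments=[[0, 0, 0, 0, 0], [0, 0, 0, 0, 0], [0, 0, 0, 0, 0], [0, 0, 0, 0, 0], [0, 0, 0, 0, 0], [0, 0, 0, 0, 0]])

```text
time_s: 3.85
position: [0.4877, 0.2844, 0.0211]
tool_rot: [0.068, 0.998, 0.0, 0.0]
wrist_force: [0.1, -0.1, -0.3]
width: 0.051
gripper_force: 0.0
```

>>> arm_command(increments=[[0, 0, 0, 0, 0], [0, 0, 0, 0, 0], [0, 0, 0, 0, 0], [0, 0, 0, 0, 0], [0, 0, 0, 0, 0], [0, 0, 0, 0, 0], [0, 0, 0, 0, 0]])

```text
time_s: 4.43
position: [0.4875, 0.2844, 0.0207]
tool_rot: [0.068, 0.998, -0.0, -0.0]
wrist_force: [-0.3, -0.4, 1.0]
width: 0.0045
gripper_force: 0.0
```

>>> arm_command(increments=[[0, 0, -0.5, 0, 0], [0, 0, -1, 0, 0], [0, 0, -1, 0, 0], [0, 0, -1, 0, 0], [0, 0, -1, 0, 0], [0, 0, -1, 0, 0], [0, 0, -0.5, 0, 0], [0, 0, 0, 0, 0], [0, 0, 0, 0, 0]])

```text
time_s: 5.18
position: [0.4876, 0.2844, 0.1708]
tool_rot: [0.068, 0.998, 0.0, 0.0]
wrist_force: [1.0, -0.2, -0.7]
width: 0.001
gripper_force: 0.0
```

Run:
```python
from h import *
show()
w=bot.grab_frame("wrist");save(w,"w2.png")
t=bot.grab_frame("top");cv2.imwrite("pics/t2.png",cv2.resize(t["img"][120:270,180:360,::-1],None,fx=4,fy=4,interpolation=cv2.INTER_CUBIC))
```

```text
t 5.18 p [0.4876 0.2844 0.1708] rot [[-0.991, 0.137, 0.001], [0.137, 0.991, 0.0], [-0.001, 0.0, -1.0]] F [ 1.  -0.2 -0.7] T [ 0.   -0.02 -0.01] w 0.001 q [ 0.483 -0.12   1.707 -0.     1.554 -0.951]
```

View pics/w2.png

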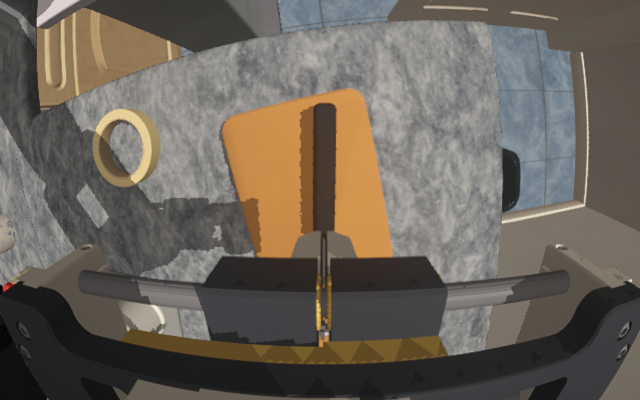

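The wrist picture shows the fingers shut at (323,235) with the handle still lying on the board, so the grasp missed. I'll check the top view.

View pics/t2.png

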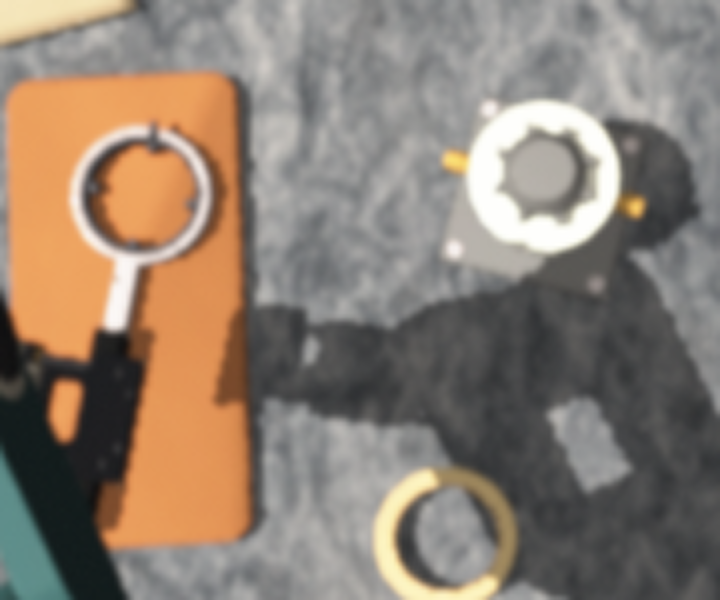

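Run:
```python
from h import *
w=bot.grab_frame("wrist");s=bot.state();p=np.array(s["position"])
print("tcp px wrist",proj(w,p,True), "grasp pt",proj(w,p+[0,0,.019],True),w["origin"],att(w).round(3).tolist())
t=bot.grab_frame("top");print("tcp px top",proj(t,p),t["K"])
for z in (.0,.02,.046,.06,.08,.1):
  print(z,onz(w,(325,105),z,True).round(3),onz(t,(203.3,228),z).round(3),onz(t,(200,250),z).round(3))
```

```text
tcp px wrist [324.58885709 226.87673416] grasp pt [324.68340035 237.52980851] [0.41531793 0.29333635 0.36505821] [[0.137, 0.956, 0.26], [0.991, -0.132, -0.036], [-0.0, 0.263, -0.965]]
tcp px top [190.30804657 220.16013891] [[427.32059194   0.         319.5050294 ]
 [  0.         427.32059194 200.32023844]
 [  0.           0.           1.        ]]
0.0 [0.401 0.297 0.   ] [0.47  0.293 0.   ] [0.405 0.299 0.   ]
0.02 [0.402 0.297 0.02 ] [0.47  0.288 0.02 ] [0.406 0.294 0.02 ]
0.046 [0.403 0.297 0.046] [0.47  0.281 0.046] [0.407 0.287 0.046]
0.06 [0.403 0.296 0.06 ] [0.469 0.278 0.06 ] [0.408 0.284 0.06 ]
0.08 [0.404 0.296 0.08 ] [0.469 0.272 0.08 ] [0.408 0.278 0.08 ]
0.1 [0.405 0.296 0.1  ] [0.469 0.267 0.1  ] [0.409 0.273 0.1  ]
```

The numbers say the fingers should have straddled the handle. I'll go down again, open, and look before closing.

>>> arm_command(increments=[[0, 0, 0, 0, 1], [0, 0, 0, 0, 1], [0, 0, 0, 0, 1], [0, 0, 0, 0, 1], [0, 0, 0, 0, 1], [0, 0, 0.6, 0, 1], [0, 0, 0.6, 0, 1], [0, 0, 0.6, 0, 1], [0, 0, 0.6, 0, 1], [0, 0, 0.6, 0, 1]])

```text
time_s: 6.22
position: [0.4869, 0.2841, 0.0932]
tool_rot: [0.068, 0.998, -0.0, -0.001]
wrist_force: [0.7, 0.2, -0.7]
width: 0.0625
gripper_force: 0.0
```

>>> arm_command(increments=[[0, 0, 0.6, 0, 1], [0, 0, 0.6, 0, 1], [0, 0, 0.6, 0, 1], [0, 0, 0.6, 0, 1], [0, 0, 0.6, 0, 1], [0, 0, 0, 0, 1], [0, 0, 0, 0, 1]])

```text
time_s: 6.8
position: [0.4867, 0.2839, 0.0192]
tool_rot: [0.068, 0.998, -0.001, -0.001]
wrist_force: [0.1, -0.5, 0.6]
width: 0.0928
gripper_force: 0.0
```

Run:
```python
from h import *
show()
w=bot.grab_frame("wrist");s=bot.grab_frame("scene")
a=cv2.resize(w["img"][150:350,180:480],(600,400));b=cv2.resize(s["img"][140:290,150:375],(600,400),interpolation=cv2.INTER_CUBIC)
cv2.imwrite("pics/d.png",cv2.resize(np.vstack([a,b]),(450,600))[:,:,::-1])
```

```text
t 6.8 p [0.4867 0.2839 0.0192] rot [[-0.991, 0.137, -0.002], [0.137, 0.991, -0.001], [0.002, -0.001, -1.0]] F [ 0.1 -0.5  0.6] T [-0.01  0.06 -0.01] w 0.0928 q [ 0.483 -0.025  1.87   0.     1.299 -0.951]
```

View pics/d.png

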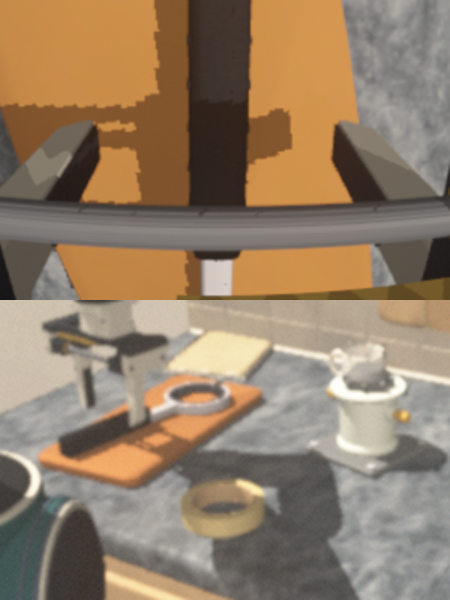

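The wrist part (top) shows the handle midway between the open fingers. In the scene part (bottom), the finger tips end about level with the handle top, so I'll check their real height.

Run:
```python
from h import *
s=bot.grab_frame("scene");st=bot.state();T=R.from_quat(st["tool_rot"]).as_matrix();p=np.array(st["position"])
f=lambda X:((proj(s,X)-[150,140])*[600/225,400/150]*[.75,.75]+[0,300]).round(0)
for y in (-.055,.055):
  for h in (0,-.02,-.04): print("finger",y,h,f(p+T@[0,y,h]))
G=np.array([.4875,.284,.0]);u=np.array([.99,-.137,0])
for a in (-.087,0,.06,.11,.21): print("wrench axis",a,f(G+u*a+[0,0,.016]),f(G+u*a+[0,0,.046]))
print("cap", f([.657,-.035,.126]),"boardcorners",[f([x,y,.016]) for x,y in ((.39,.34),(.385,.17),(.735,.36),(.74,.19))])
```

```text
finger -0.055 0 [140. 443.]
finger -0.055 -0.02 [139. 430.]
finger -0.055 -0.04 [138. 416.]
finger 0.055 0 [ 90. 423.]
finger 0.055 -0.02 [ 89. 411.]
finger 0.055 -0.04 [ 87. 398.]
wrench axis -0.087 [ 65. 458.] [ 62. 438.]
wrench axis 0 [115. 436.] [113. 417.]
wrench axis 0.06 [147. 423.] [145. 404.]
wrench axis 0.11 [173. 412.] [171. 394.]
wrench axis 0.21 [220. 392.] [218. 374.]
cap [369. 366.] boardcorners [array([ 35., 454.]), array([127., 484.]), array([184., 373.]), array([270., 391.])]
```

The scene view puts the real finger ends about 25 mm above the reported TCP: the near tip is at row 427 against 443 predicted, the far one at 404 against 423. I'll go lower in small steps and watch the force.

>>> arm_command(increments=[[0, 0, 0.2, 0, 1], [0, 0, 0.2, 0, 1], [0, 0, 0, 0, 1]])

```text
time_s: 7.2
position: [0.4872, 0.2842, 0.0098]
tool_rot: [0.068, 0.998, -0.0, -0.0]
wrist_force: [-0.6, -0.1, -0.9]
width: 0.0928
gripper_force: 0.0
```

>>> arm_command(increments=[[0, 0, 0.15, 0, 1], [0, 0, 0, 0, 1], [0, 0, 0, 0, 1]])

```text
time_s: 7.45
position: [0.4875, 0.2844, 0.0068]
tool_rot: [0.068, 0.998, -0.0, -0.0]
wrist_force: [-0.7, -0.1, 0.6]
width: 0.0929
gripper_force: 0.0
```

Run:
```python
from h import *
show()
s=bot.grab_frame("scene")
cv2.imwrite("pics/e.png",cv2.resize(s["img"][150:250,160:310,::-1],(750,500),interpolation=cv2.INTER_CUBIC))
st=bot.state();T=R.from_quat(st["tool_rot"]).as_matrix();p=np.array(st["position"])
f=lambda X:((proj(s,X)-[160,150])*5).round(0)
for y in (-.055,.055):
  for h in (0,-.02,-.04): print("finger",y,h,f(p+T@[0,y,h]))
```

```text
t 7.45 p [0.4875 0.2844 0.0068] rot [[-0.991, 0.137, -0.0], [0.137, 0.991, -0.0], [0.0, -0.0, -1.0]] F [-0.7 -0.1  0.6] T [ 0.05 -0.02 -0.04] w 0.0929 q [ 0.483 -0.013  1.879  0.     1.275 -0.951]
finger -0.055 0 [303. 330.]
finger -0.055 -0.02 [300. 298.]
finger -0.055 -0.04 [296. 265.]
finger 0.055 0 [178. 281.]
finger 0.055 -0.02 [174. 249.]
finger 0.055 -0.04 [170. 218.]
```

View pics/e.png

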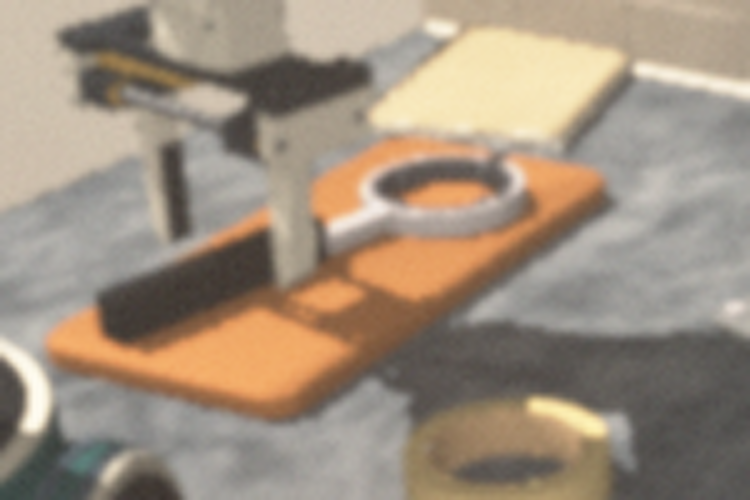

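The near tip is at (292,285), against row 330 predicted for the reported TCP. The reported TCP is also already below the board's top without any contact, so the true finger ends sit about 26 mm higher. I'll go 10 mm further and close.

>>> arm_command(increments=[[0, 0, 0.2, 0, 1], [0, 0, 0.2, 0, 1], [0, 0, 0, 0, 1], [0, 0, 0, 0, 1]])

```text
time_s: 7.83
position: [0.4873, 0.2842, -0.0035]
tool_rot: [0.068, 0.998, -0.0, -0.0]
wrist_force: [-0.7, -0.6, 0.0]
width: 0.0929
gripper_force: 0.0
```

>>> arm_command(increments=[[0, 0, 0, 0, 0], [0, 0, 0, 0, 0], [0, 0, 0, 0, 0], [0, 0, 0, 0, 0], [0, 0, 0, 0, 0], [0, 0, 0, 0, 0], [0, 0, 0, 0, 0], [0, 0, 0, 0, 0], [0, 0, 0, 0, 0], [0, 0, 0, 0, 0]])

```text
time_s: 8.67
position: [0.4875, 0.2844, -0.003]
tool_rot: [0.068, 0.998, -0.0, -0.0]
wrist_force: [-0.0, 0.4, -0.1]
width: 0.031
gripper_force: 0.0
```

>>> arm_command(increments=[[0, 0, 0, 0, 0], [0, 0, 0, 0, 0], [0, 0, 0, 0, 0], [0, 0, 0, 0, 0]])

```text
time_s: 9.0
position: [0.4876, 0.2844, -0.003]
tool_rot: [0.069, 0.998, 0.0, 0.0]
wrist_force: [-0.6, 0.7, -0.1]
width: 0.0239
gripper_force: 30.0
```

>>> arm_command(increments=[[0, 0, -0.4, 0, 0], [0, 0, -0.8, 0, 0], [0, 0, -0.8, 0, 0], [0, 0, -0.8, 0, 0], [0, 0, -0.8, 0, 0], [0, 0, -0.8, 0, 0], [0, 0, -0.8, 0, 0], [0, 0, -0.8, 0, 0], [0, 0, 0, 0, 0]])

```text
time_s: 9.75
position: [0.4886, 0.285, 0.1516]
tool_rot: [0.068, 0.998, 0.001, 0.002]
wrist_force: [0.3, -0.1, -3.0]
width: 0.0238
gripper_force: 30.0
```

>>> arm_command(increments=[[-0.5, -0.45, 0, 0, 0], [-0.8, -0.8, 0, 0, 0], [-0.8, -0.8, 0, 0, 0], [-0.8, -0.8, 0, 0, 0], [-0.8, -0.8, 0, 0, 0], [-0.8, -0.8, 0, 0, 0], [-0.8, -0.8, 0, 0, 0], [-0.8, -0.5, 0, 0, 0], [0, 0, 0, 0, 0], [0, 0, 0, 0, 0]])

```text
time_s: 10.58
position: [0.619, 0.1203, 0.1455]
tool_rot: [0.069, 0.998, -0.0, -0.001]
wrist_force: [-1.3, -0.2, -3.0]
width: 0.0234
gripper_force: 30.0
```

Run:
```python
from h import *
show()
w=bot.grab_frame("wrist")
print(proj(w,[.657,-.035,.12],True))
for r in bot.boxes_of(w,"cap_centre")[:2]: print(r)
# orthorectify plane z=.113 about nominal cap centre
c=np.array([.657,-.035]);n=400;s=.00035
img=np.zeros((n,n,3),np.uint8);mx=np.zeros((n,n),np.float32);my=mx.copy()
for i in range(n):
  for j in range(n):
    mx[i,j],my[i,j]=proj(w,[c[0]+(n/2-i)*s,c[1]+(n/2-j)*s,.113],True)
o=cv2.remap(w["img"],mx,my,cv2.INTER_CUBIC)
np.save("o.npy",o)
t=bot.grab_frame("top");np.save("t.npy",t["img"])
tt=cv2.resize(t["img"][110:260,190:340],(400,400),interpolation=cv2.INTER_CUBIC)
cv2.imwrite("pics/f.png",np.hstack([o,tt])[:,:,::-1])
```

```text
t 10.58 p [0.619  0.1203 0.1455] rot [[-0.99, 0.138, -0.002], [0.138, 0.99, -0.0], [0.002, -0.001, -1.0]] F [-1.3 -0.2 -3. ] T [ 0.04  0.22 -0.04] w 0.0234 q [ 0.151  0.036  1.597  0.     1.511 -1.281]
[160.31725307 275.69394813]
{'point': [159.3, 259.6], 'confidence': 0.74}
```

View pics/f.png

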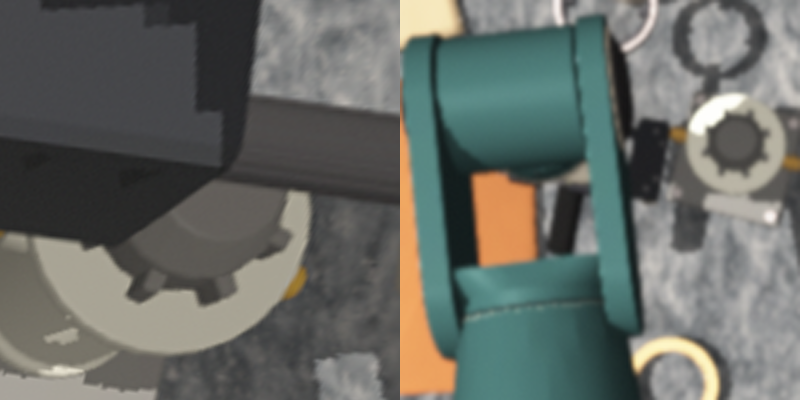

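Left half (wrist, rectified at rib-top height, 0.35 mm/px): rib ends at about (138,299), (217,304) and (283,248), the rest hidden by the gripper. Right half (top): the cap is at about (740,140) and the handle and ring are held clear of it. I'll now fit the cap centre and rib phase from the top image.

Run:
```python
from h import *
from scipy.optimize import minimize
from scipy.ndimage import map_coordinates as mc
t=bot.grab_frame("top")
print("cap wrist est .6557 -.0293 rib 19.5deg")
for name,im in (("start",cv2.imread("pics/top.png")),("now",t["img"])):
    g=im.astype(float).sum(2)
    def samp(c,z,rs,th):
        rr,tt=np.meshgrid(rs,th,indexing="ij")
        P=np.stack([c[0]+rr*np.cos(tt),c[1]+rr*np.sin(tt),np.full_like(rr,z)],-1).reshape(-1,3)
        q=np.array([proj(t,x) for x in P]);return mc(g,[q[:,1],q[:,0]],order=1).reshape(rr.shape)
    th=np.arange(0,2*np.pi,np.pi/90)
    # shoulder edge: inside bright r=49, outside dark r=56 ; cap top core
    f=lambda c:-(samp(c,.1,[.047,.049],th).clip(0,600).mean()-samp(c,.1,[.055,.057],th).mean())
    r=minimize(f,[.657,-.032],method="Nelder-Mead",options=dict(xatol=2e-4,fatol=.1,initial_simplex=[[.657,-.032],[.663,-.032],[.657,-.026]]))
    c=r.x
    for rad in (.033,.035):
        h=samp(c,.113,[rad],th)[0];F=(h*np.exp(-8j*th)).sum()
        # dark ribs: phase+pi
        print(name,c.round(4),r.fun.round(1),rad,"rib deg mod45",np.degrees((-np.angle(F)+np.pi)/8)%45,"amp",abs(F)/len(th))
```

```text
cap wrist est .6557 -.0293 rib 19.5deg
start [ 0.6564 -0.0343] -161.6 0.033 rib deg mod45 19.617731133741867 amp 39.26137351332966
start [ 0.6564 -0.0343] -161.6 0.035 rib deg mod45 19.84504431107101 amp 35.64147016775985
now [ 0.6584 -0.033 ] -175.4 0.033 rib deg mod45 19.248068567751083 amp 25.076210454070146
now [ 0.6584 -0.033 ] -175.4 0.035 rib deg mod45 19.10486379686216 amp 23.36451973938201
```

>>> arm_command(increments=[[0.5, -0.8, 0, 0, 0], [0.5, -0.8, 0, 0, 0], [0.5, -0.8, 0, 0, 0], [0.5, -0.8, 0, 0, 0], [0.5, -0.8, 0, 0, 0], [0.5, -0.8, 0, 0, 0], [0.5, -0.8, 0, 0, 0], [0.6, -0.76, 0, -0.8, 0], [0, 0, 0, 0, 0], [0, 0, 0, 0, 0]])

```text
time_s: 11.62
position: [0.4952, -0.0224, 0.1474]
tool_rot: [0.027, 1.0, -0.0, 0.001]
wrist_force: [0.5, -0.1, -2.7]
width: 0.0236
gripper_force: 30.0
```

```bash
cat > ring.py <<'E'
from h import *
from scipy.optimize import minimize
from scipy.ndimage import map_coordinates as mc
def ringfit(t,z,c0,yaw=None):
    g=t["img"].astype(float).sum(2);th=np.arange(0,2*np.pi,np.pi/90)
    K=np.array(t["K"])
    def samp(c,rs):
        rr,tt=np.meshgrid(rs,th,indexing="ij")
        P=np.stack([c[0]+rr*np.cos(tt),c[1]+rr*np.sin(tt),np.full_like(rr,z)],-1).reshape(-1,3)
        q=((P-t["origin"])@att(t));q=q[:,:2]/q[:,2:]*K[0,0]+K[:2,2]
        return mc(g,[q[:,1],q[:,0]],order=1).reshape(rr.shape)
    f=lambda c:-(samp(c,[.044,.047]).mean()-samp(c,[.055,.057]).clip(0,450).mean())
    best=min((minimize(f,[c0[0]+a,c0[1]+b],method="Nelder-Mead",options=dict(xatol=1e-4,fatol=.05,initial_simplex=[[c0[0]+a,c0[1]+b],[c0[0]+a+.005,c0[1]+b],[c0[0]+a,c0[1]+b+.005]])) for a in (-.006,.006) for b in (-.006,.006)),key=lambda r:r.fun)
    return best.x,best.fun
E
python3 - <<'E'
from ring import *
show()
s=bot.state();T=R.from_quat(s["tool_rot"]).as_matrix();p=np.array(s["position"])
exp=p+T@[-.161,0,0];print("expected ring",exp.round(4),"yaw",np.degrees(np.arctan2(-T[1,0],-T[0,0])))
t=bot.grab_frame("top");z=p[2]+.019+.016
for zz in (z-.008,z): print(zz,ringfit(t,zz,exp[:2]))
t0=dict(t);t0["img"]=cv2.imread("pics/top.png")[:,:,::-1]
print("start ring",ringfit(t0,.032,[.645,.262]))
for r in bot.boxes_of(t,"wrench_head")[:2]+bot.boxes_of(t,"wrench")[:2]: print(r,onz(t,r["point"],z).round(4))
cv2.imwrite("pics/g.png",cv2.resize(t["img"][120:230,250:390,::-1],(700,550),interpolation=cv2.INTER_CUBIC))
print([( (proj(t,[exp[0]+a,exp[1]+b,z])-[250,120])*5).round(0) for a,b in ((0,0),(.05,0),(-.05,0),(0,.05),(0,-.05))], "cap",((proj(t,[.6574,-.0337,.126])-[250,120])*5).round())
E
```

```text
t 11.62 p [ 0.4952 -0.0224  0.1474] rot [[-0.999, 0.054, 0.001], [0.054, 0.999, -0.0], [-0.001, -0.0, -1.0]] F [ 0.5 -0.1 -2.7] T [ 0.    0.11 -0.08] w 0.0236 q [-0.097 -0.27   1.873  0.     1.537 -1.614]
expected ring [ 0.6559 -0.0311  0.1477] yaw -3.0894255417617806
0.17444584077820702 (array([ 0.64077174, -0.03240197]), np.float64(-233.67914097316623))
0.18244584077820702 (array([ 0.63930059, -0.03227754]), np.float64(-226.92431574633207))
start ring (array([0.64493289, 0.261105  ]), np.float64(-168.93365385571684))
{'point': [313.2, 171.2], 'confidence': 0.86} [ 0.6218 -0.028   0.1824]
{'point': [436.8, 230.1], 'confidence': 0.22} [ 0.4793 -0.3488  0.1824]
{'point': [311.8, 172.1], 'confidence': 0.75} [ 0.6193 -0.0245  0.1824]
[array([324., 191.]), array([327.,  96.]), array([321., 287.]), array([227., 188.]), array([420., 194.])] cap [328. 207.]
```

View pics/g.png

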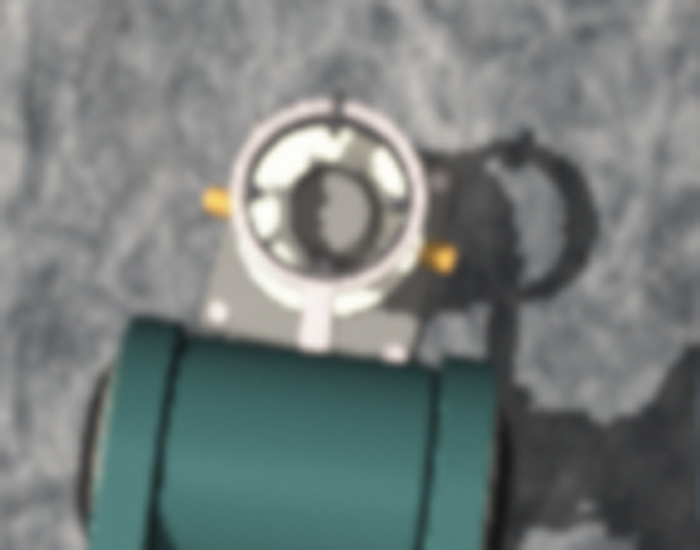

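The ring is centred at about (328,196) and the cap at about (334,209), both in crop pixels. At their respective heights that puts the ring about 3 mm short in x. I'll correct that and descend.

>>> arm_command(increments=[[-0.1, 0, 0.3, 0, 0], [0, 0, 0.5, 0, 0], [0, 0, 0.5, 0, 0], [0, 0, 0.5, 0, 0], [0, 0, 0.2, 0, 0], [0, 0, 0, 0, 0], [0, 0, 0, 0, 0]])

```text
time_s: 12.35
position: [0.4981, -0.0225, 0.0967]
tool_rot: [0.027, 1.0, 0.0, -0.0]
wrist_force: [-0.2, 0.2, -2.9]
width: 0.0238
gripper_force: 30.0
```

>>> arm_command(increments=[[0, 0, 0.1, 0, 0], [0, 0, 0.1, 0, 0], [0, 0, 0.1, 0, 0], [0, 0, 0, 0, 0]])

```text
time_s: 12.68
position: [0.4981, -0.0225, 0.0891]
tool_rot: [0.027, 1.0, 0.0, -0.0]
wrist_force: [-0.5, 0.1, -3.3]
width: 0.0237
gripper_force: 30.0
```

>>> arm_command(increments=[[0, 0, 0.1, 0, 0], [0, 0, 0.1, 0, 0], [0, 0, 0.06, 0, 0], [0, 0, 0, 0, 0], [0, 0, 0, 0, 0]])

```text
time_s: 13.1
position: [0.4982, -0.0225, 0.0829]
tool_rot: [0.027, 1.0, 0.0, -0.0]
wrist_force: [-0.3, -0.6, -2.7]
width: 0.0236
gripper_force: 30.0
```

>>> arm_command(increments=[[0, 0, 0.06, 0, 0], [0, 0, 0.06, 0, 0], [0, 0, 0, 0, 0], [0, 0, 0, 0, 0]])

```text
time_s: 13.43
position: [0.4984, -0.0225, 0.0803]
tool_rot: [0.027, 1.0, -0.0, 0.0]
wrist_force: [-1.3, 0.0, 0.6]
width: 0.0241
gripper_force: 30.0
```

```bash
python3 -c "
from h import *
show()"
```

```text
t 13.43 p [ 0.4984 -0.0225  0.0803] rot [[-0.999, 0.053, 0.0], [0.053, 0.999, -0.0], [-0.0, -0.0, -1.0]] F [-1.3  0.   0.6] T [ 0.03  0.08 -0.01] w 0.0241 q [-0.096 -0.226  1.947 -0.     1.42  -1.614]
```

>>> arm_command(increments=[[-0.004, 0.224, 0, 0.333, 0], [-0.004, 0.224, 0, 0.333, 0], [-0.004, 0.224, 0, 0.333, 0], [-0.004, 0.224, 0, 0.333, 0], [0, 0, 0, 0, 0], [0, 0, 0, 0, 0]])

```text
time_s: 13.93
position: [0.5011, -0.0003, 0.0802]
tool_rot: [0.096, 0.995, -0.0, 0.0]
wrist_force: [-2.2, -0.6, 0.4]
width: 0.0238
gripper_force: 30.0
```

```bash
cat > f.py <<'E'
from h import *
s=bot.state();T=R.from_quat(s["tool_rot"]).as_matrix();p=np.array(s["position"])
r=T@[-.161,0,0];F=np.array(s["wrist_force"]);M=np.array(s["ft_torque"])
print("t",round(s["time_s"],2),"yaw",np.degrees(np.arctan2(-T[1,0],-T[0,0])).round(2),"ring",(p+r).round(4),"Ftool",(T.T@F).round(1),"Mz",M[2].round(2),"about ring",(np.cross(-r,F)+M)[2].round(2),"w",s["width"],"q6",s["q"][5])
E
python3 f.py
```

```text
t 13.93 yaw -10.96 ring [ 0.6591 -0.031   0.0802] Ftool [ 2.  -1.  -0.4] Mz -0.14 about ring 0.02 w 0.02384786390768877 q6 -1.4308475747504559
```

>>> arm_command(increments=[[0.016, 0.224, 0, 0.333, 0], [0.006, 0.224, 0, 0.333, 0], [-0.004, 0.112, 0, 0.167, 0], [0, 0, 0, 0, 0]])

```text
time_s: 14.27
position: [0.5036, 0.0134, 0.0801]
tool_rot: [0.139, 0.99, -0.0, -0.0]
wrist_force: [-3.8, -2.8, 1.7]
width: 0.0238
gripper_force: 30.0
```

```bash
python3 f.py
```

```text
t 14.27 yaw -16.02 ring [ 0.6583 -0.031   0.08  ] Ftool [ 2.9 -3.8 -1.7] Mz -0.26 about ring 0.35 w 0.023783305041073847 q6 -1.3149386659963722
```

>>> arm_command(increments=[[0.016, 0.112, 0, 0.167, 0], [0.01, 0.112, 0, 0.167, 0], [0, 0, 0, 0, 0]])

```text
time_s: 14.52
position: [0.505, 0.0191, 0.0802]
tool_rot: [0.157, 0.988, -0.0, 0.001]
wrist_force: [1.6, -3.2, -0.4]
width: 0.0236
gripper_force: 30.0
```

```bash
python3 f.py
```

```text
t 14.52 yaw -18.11 ring [ 0.658  -0.031   0.0803] Ftool [-2.5 -2.5  0.4] Mz -0.27 about ring 0.14 w 0.023620503379925262 q6 -1.2673369311533051
```

>>> arm_command(increments=[[-0.004, 0.112, 0, 0.167, 0], [-0.004, 0.112, 0, 0.167, 0], [0, 0, 0, 0, 0]])

```text
time_s: 14.77
position: [0.5069, 0.0245, 0.0801]
tool_rot: [0.175, 0.985, 0.0, 0.0]
wrist_force: [2.8, -4.0, -0.6]
width: 0.0237
gripper_force: 30.0
```

```bash
python3 f.py
```

```text
t 14.77 yaw -20.11 ring [ 0.6581 -0.0309  0.0802] Ftool [-4.  -2.8  0.6] Mz -0.28 about ring 0.17 w 0.02367355969696854 q6 -1.221790390230403
```

>>> arm_command(increments=[[-0.015, 0.112, 0, 0.167, 0], [-0.015, 0.112, 0, 0.167, 0], [0, 0, 0, 0, 0]])

```text
time_s: 15.02
position: [0.5091, 0.0296, 0.0799]
tool_rot: [0.192, 0.981, 0.0, -0.0]
wrist_force: [-3.1, -2.8, 1.9]
width: 0.0238
gripper_force: 30.0
```

```bash
python3 f.py
```

```text
t 15.02 yaw -22.12 ring [ 0.6582 -0.031   0.0798] Ftool [ 1.8 -3.7 -1.9] Mz -0.25 about ring 0.35 w 0.02379849314060176 q6 -1.1768693665615488
```

>>> arm_command(increments=[[-0.004, 0.112, 0, 0.167, 0], [-0.004, 0.112, 0, 0.167, 0], [0, 0, 0, 0, 0]])

```text
time_s: 15.27
position: [0.5114, 0.0348, 0.0799]
tool_rot: [0.209, 0.978, 0.0, -0.0]
wrist_force: [-4.0, -2.6, 2.1]
width: 0.0243
gripper_force: 30.0
```

```bash
python3 f.py
```

```text
t 15.27 yaw -24.11 ring [ 0.6584 -0.031   0.0798] Ftool [ 2.6 -4.  -2.1] Mz -0.29 about ring 0.36 w 0.02430048227717078 q6 -1.131989330817849
```

>>> arm_command(increments=[[0.006, 0.112, 0, 0.167, 0], [0.006, 0.112, 0, 0.167, 0], [0, 0, 0, 0, 0]])

```text
time_s: 15.52
position: [0.5135, 0.0394, 0.0799]
tool_rot: [0.226, 0.974, -0.0, -0.0]
wrist_force: [-3.3, -5.2, 1.9]
width: 0.0237
gripper_force: 30.0
```

```bash
python3 f.py
```

```text
t 15.52 yaw -26.1 ring [ 0.6581 -0.0314  0.0799] Ftool [ 0.6 -6.1 -1.9] Mz -0.08 about ring 0.9 w 0.023749580262155356 q6 -1.087542055541759
```

>>> arm_command(increments=[[-0.002, 0.112, 0, 0.167, 0], [0, 0, 0, 0, 0]])

```text
time_s: 15.68
position: [0.5147, 0.0416, 0.0799]
tool_rot: [0.234, 0.972, -0.001, -0.0]
wrist_force: [-5.6, -8.6, 2.5]
width: 0.0241
gripper_force: 30.0
```

```bash
python3 f.py
```

```text
t 15.68 yaw -27.1 ring [ 0.658  -0.0318  0.0799] Ftool [  1.1 -10.2  -2.4] Mz -0.03 about ring 1.61 w 0.024085416268845423 q6 -1.0655320683918494
```

>>> arm_command(increments=[[-0.002, 0.112, 0, 0.167, 0], [0, 0, 0, 0, 0]])

```text
time_s: 15.85
position: [0.5159, 0.044, 0.0799]
tool_rot: [0.243, 0.97, -0.001, -0.0]
wrist_force: [-5.4, -9.0, 2.9]
width: 0.0236
gripper_force: 30.0
```

```bash
python3 f.py
```

```text
t 15.85 yaw -28.11 ring [ 0.6579 -0.0319  0.0798] Ftool [  0.5 -10.5  -2.9] Mz 0.04 about ring 1.73 w 0.023552302199472207 q6 -1.043351233243615
```

>>> arm_command(increments=[[-0.002, 0.112, 0, 0.167, 0], [0, 0, 0, 0, 0]])

```text
time_s: 16.02
position: [0.5172, 0.0464, 0.0798]
tool_rot: [0.251, 0.968, -0.001, -0.0]
wrist_force: [-5.9, -9.6, 3.0]
width: 0.0236
gripper_force: 30.0
```

```bash
python3 f.py
```

```text
t 16.02 yaw -29.1 ring [ 0.6579 -0.0319  0.0798] Ftool [  0.5 -11.2  -3. ] Mz 0.05 about ring 1.86 w 0.02358193501872406 q6 -1.0212803570431128
```

>>> arm_command(increments=[[-0.002, 0.112, 0, 0.167, 0], [-0.002, 0.112, 0, 0.167, 0], [0, 0, 0, 0, 0], [0, 0, 0, 0, 0]])

```text
time_s: 16.35
position: [0.52, 0.0512, 0.0798]
tool_rot: [0.268, 0.964, -0.001, -0.0]
wrist_force: [-5.3, -8.3, 2.9]
width: 0.0239
gripper_force: 30.0
```

```bash
python3 f.py
python3 - <<'E'
from ring import *
t=bot.grab_frame("top");c=np.array([.6577,-.0335]);K=np.array(t["K"]);g=t["img"].astype(float).sum(2)
# pointer: dark on bright collar, r .046-.050, z .1165; handle stem excluded
th=np.radians(np.arange(-60,15,.5))
for r in (.044,.046,.048):
    h=np.array([mc(g,[[q[1]],[q[0]]],order=1)[0] for q in (proj(t,[c[0]+r*np.cos(a),c[1]+r*np.sin(a),.117]) for a in th)])
    d=(np.median(h)-h).clip(0)**2; i=d.argmax(); k=slice(max(i-16,0),i+17)
    print(r,"pointer angle",np.degrees((d[k]*th[k]).sum()/d[k].sum()).round(1),h.min(),np.median(h))
E
```

```text
t 16.35 yaw -31.05 ring [ 0.658  -0.0318  0.0798] Ftool [ 0.3 -9.8 -2.9] Mz 0.06 about ring 1.64 w 0.023872560739371544 q6 -0.9784455262518112
0.044 pointer angle -29.2 331.3257151792536 599.8405441032733
0.046 pointer angle -29.3 358.4706724793136 635.0947491384568
0.048 pointer angle -29.3 382.16255556566534 597.4356319571251
```

>>> arm_command(increments=[[-0.002, 0.08, 0, 0.12, 0], [0, 0, 0, 0, 0], [0, 0, 0, 0, 0]])

```text
time_s: 16.65
position: [0.521, 0.0528, 0.0798]
tool_rot: [0.274, 0.962, -0.001, -0.0]
wrist_force: [-6.3, -8.7, 2.1]
width: 0.024
gripper_force: 30.0
```

```bash
python3 f.py
```

```text
t 16.65 yaw -31.77 ring [ 0.6579 -0.0319  0.0798] Ftool [  0.8 -10.8  -2. ] Mz 0.05 about ring 1.78 w 0.023964005458599103 q6 -0.9628541089691104
```

>>> arm_command(increments=[[-0.004, -0.224, 0, -0.333, 0], [-0.004, -0.224, 0, -0.333, 0], [-0.004, -0.224, 0, -0.333, 0], [-0.004, -0.224, 0, -0.333, 0], [-0.004, -0.224, 0, -0.333, 0], [-0.004, -0.224, 0, -0.333, 0], [0, 0, 0, -0.08, 0], [0, 0, 0, 0, 0], [0, 0, 0, 0, 0]])

```text
time_s: 17.4
position: [0.507, 0.0235, 0.08]
tool_rot: [0.168, 0.986, 0.0, 0.0]
wrist_force: [-0.9, -1.5, 1.3]
width: 0.0236
gripper_force: 30.0
```

```bash
python3 f.py
```

```text
t 17.4 yaw -19.38 ring [ 0.6589 -0.0299  0.08  ] Ftool [ 0.3 -1.7 -1.3] Mz -0.04 about ring 0.23 w 0.02358952906386801 q6 -1.2366348624921106
```

>>> arm_command(increments=[[0, 0, -0.15, 0, 0], [0, 0, -0.2, 0, 0], [0, 0, -0.2, 0, 0], [0, 0, -0.2, 0, 0], [0, 0, 0, 0, 0]])

```text
time_s: 17.82
position: [0.5074, 0.0234, 0.1001]
tool_rot: [0.168, 0.986, 0.0, 0.001]
wrist_force: [1.1, 0.0, -2.8]
width: 0.0238
gripper_force: 30.0
```

>>> arm_command(increments=[[0, 0, -0.4, 0, 0], [0, 0, -0.6, 0, 0], [0, 0, -0.6, 0, 0], [0, 0, -0.5, 0, 0], [0, 0, 0, 0, 0]])

```text
time_s: 18.23
position: [0.5079, 0.0233, 0.1543]
tool_rot: [0.168, 0.986, 0.0, 0.002]
wrist_force: [0.6, 0.6, -2.5]
width: 0.0237
gripper_force: 30.0
```

```bash
python3 f.py
python3 - <<'E'
from ring import *
s=bot.state();T=R.from_quat(s["tool_rot"]).as_matrix();p=np.array(s["position"])
e=p+T@[-.161,0,0];t=bot.grab_frame("top");print(ringfit(t,p[2]+.035,e[:2]),e)
for n in ("wrench_head","cap_centre"): print(n,[(np.round(r["point"],1),r["confidence"]) for r in bot.boxes_of(t,n)[:2]])
D=np.array([.4876,.2844])-p[:2]
print("to go in tool axes, units",(T.T@[D[0],D[1],0]/.025).round(2),"turn",(-(-7.9)+np.degrees(np.arctan2(-T[1,0],-T[0,0])))/6)
E
```

```text
t 18.23 yaw -19.33 ring [ 0.6598 -0.03    0.1549] Ftool [-0.4  0.8  2.5] Mz 0.04 about ring -0.09 w 0.0237425295030911 q6 -1.2378722042634074
(array([ 0.65788489, -0.03086904]), np.float64(-161.94619695878157)) [ 0.6597959  -0.03001491  0.15486731]
wrench_head [(array([307.9, 171.7]), 0.88)]
cap_centre [(array([318.1, 160.7]), 0.7)]
to go in tool axes, units [ 4.22  9.59 -0.  ] turn -1.9045098375512681
```

>>> arm_command(increments=[[0.2, 0.5, 0, 0, 0], [0.4, 0.9, 0, 0, 0], [0.4, 0.9, 0, 0, 0], [0.4, 0.9, 0, 0, 0], [0.4, 0.9, 0, 0, 0], [0.4, 0.9, 0, 0, 0], [0.4, 0.9, 0, 0, 0], [0.4, 0.9, 0, 0, 0], [0.4, 0.9, 0, 0, 0], [0.4, 0.9, 0, 0, 0]])

```text
time_s: 19.22
position: [0.4877, 0.2587, 0.15]
tool_rot: [0.168, 0.986, -0.0, -0.001]
wrist_force: [0.6, -0.1, -3.5]
width: 0.0237
gripper_force: 30.0
```

>>> arm_command(increments=[[0.4, 0.9, 0, 0, 0], [0.0, 0.1, 0, -0.6, 0], [0, 0, 0.3, -0.7, 0], [0, 0, 0.6, -0.6, 0], [0, 0, 0.9, 0, 0], [0, 0, 0.9, 0, 0], [0, 0, 0.9, 0, 0], [0, 0, 0.9, 0, 0], [0, 0, 0.6, 0, 0], [0, 0, 0, 0, 0]])

```text
time_s: 20.05
position: [0.485, 0.2833, 0.0192]
tool_rot: [0.069, 0.998, -0.002, -0.003]
wrist_force: [0.1, 0.3, -2.7]
width: 0.0241
gripper_force: 30.0
```

>>> arm_command(increments=[[0, 0, 0.3, 0, 0], [0, 0, 0.3, 0, 0], [0, 0, 0.2, 0, 0], [0, 0, 0, 0, 0], [0, 0, 0, 0, 0]])

```text
time_s: 20.47
position: [0.4873, 0.2845, 0.0039]
tool_rot: [0.069, 0.998, 0.0, 0.0]
wrist_force: [1.1, 0.4, -2.9]
width: 0.0239
gripper_force: 30.0
```

Still 7 mm to go.

>>> arm_command(increments=[[0, 0, 0.12, 0, 0], [0, 0, 0.1, 0, 0], [0, 0, 0.06, 0, 0], [0, 0, 0, 0, 0], [0, 0, 0, 0, 0]])

```text
time_s: 20.88
position: [0.4874, 0.2846, -0.003]
tool_rot: [0.069, 0.998, 0.0, 0.0]
wrist_force: [-1.3, -0.3, 0.5]
width: 0.0238
gripper_force: 30.0
```

```bash
python3 f.py
```

```text
t 20.88 yaw -7.92 ring [ 0.6469  0.2624 -0.0029] Ftool [ 1.2 -0.5 -0.5] Mz -0.0 about ring 0.07 w 0.023762760044292786 q6 -0.9492014226673053
```

The weight is on the board, so I'll open and rise.

>>> arm_command(increments=[[0, 0, 0, 0, 1], [0, 0, 0, 0, 1], [0, 0, 0, 0, 1], [0, 0, 0, 0, 1], [0, 0, 0, 0, 1], [0, 0, 0, 0, 1], [0, 0, 0, 0, 1], [0, 0, 0, 0, 1], [0, 0, 0, 0, 1], [0, 0, 0, 0, 1]])

```text
time_s: 21.72
position: [0.4872, 0.2845, -0.0033]
tool_rot: [0.069, 0.998, -0.0, -0.0]
wrist_force: [-0.1, 0.5, -0.8]
width: 0.0859
gripper_force: 0.0
```

>>> arm_command(increments=[[0, 0, -0.4, 0, 1], [0, 0, -0.8, 0, 1], [0, 0, -0.8, 0, 1], [0, 0, -0.8, 0, 1], [0, 0, -0.8, 0, 1], [0, 0, -0.8, 0, 1], [0, 0, -0.6, 0, 1], [0, 0, 0, 0, 1], [0, 0, 0, 0, 1], [0, 0, 0, 0, 1]])

```text
time_s: 22.55
position: [0.4869, 0.2843, 0.121]
tool_rot: [0.069, 0.998, -0.0, -0.0]
wrist_force: [0.6, -0.4, -1.0]
width: 0.0926
gripper_force: 0.0
```

Run:
```python
from ring import *
show()
t=bot.grab_frame("top");print("ring",ringfit(t,.032,[.645,.262]),"(start .6449 .2611)")
w=bot.grab_frame("wrist")
for n in ("wrench","wrench_grip","pointer"): print(n,[(np.round(r["point"],1),r["confidence"]) for r in bot.boxes_of(w,n)[:1]])
r=bot.boxes_of(w,"wrench_grip");
print([(n,[(np.round(r["point"],1),r["confidence"]) for r in bot.boxes_of(t,n)[:1]]) for n in ("mug","honey","tape")])
```

```text
t 22.55 p [0.4869 0.2843 0.121 ] rot [[-0.99, 0.138, -0.001], [0.138, 0.99, -0.0], [0.001, -0.001, -1.0]] F [ 0.6 -0.4 -1. ] T [-0.03 -0.02 -0.04] w 0.0926 q [ 0.483 -0.1    1.769 -0.     1.473 -0.949]
ring (array([0.64484643, 0.26168668]), np.float64(-201.71477813749186)) (start .6449 .2611)
wrench [(array([328.1, 205.2]), 0.6)]
wrench_grip [(array([323.7, 202.3]), 0.7)]
pointer [(array([323.6, 341.4]), 0.74)]
[('mug', [(array([434.8, 230.5]), 0.97)]), ('honey', [(array([412.1, 189.4]), 0.8)]), ('tape', [(array([283.9, 264.2]), 0.71)])]
```

```bash
python3 -c "
from station import bot
print(bot.sign_off())"
```

```text
the job is handed in; nothing more can be done
None
```

The wrench was seated on the cap, turned until it gave (an estimated 0.08 rad, from the torque levelling off at about 1.6–1.8 N m), lifted off and laid back on the board where it started, and the job is handed in at about 23 s; no verdict was shown.

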